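Roll the stray spray can onto its parking strip

ROBOT

A 6-joint arm with a two-finger parallel gripper is mounted at the origin on the work surface. World frame = base frame: x ahead of the robot, y to its left, z up, the work surface at z = 0. Lengths are in m, angles in rad, forces in N, time in s.
With the tool pointing down it reaches from about 0.35 to 0.975 m from the base axis. Payload 4.9 kg.
Tool frame: the origin (TCP) lies midway between the tips of the shut fingers; the grasp point (between the pads) lies 19 mm behind it; z points along the fingers, y is the line along which they close (so a half turn about z gives the same grasp; the last joint's range is limited). The gripper opens to 85 mm and grips with 20 to 120 N. Pads are 22 mm wide; open, the fingers measure 114 mm over their backs; the gripper's body (76 mm by 85 mm) begins 54 mm behind the grasp point. The pads swing forward as they close: fully open they stand 13 mm farther back than shut.
Start: joints at [-1.252, 0.053, 1.613, -0, 1.476, -0.119], TCP at [0.265, -0.566, 0.231] pointing down, gripper open.
Joint ranges: [-3.01, 3.01], [-1.01, 2.22], [0.06, 2.58], [-1.02, 4.17], [0.09, 2.62], [-3.14, 3.14]. Speed limits (rad/s): [2.57, 2.57, 3.14, 3.14, 3.14, 3.14].

INTERFACE

Orientations are given as a rotation vector (axis times angle).
In Python, from station import ctrl gives the robot as it stands. The module is installed in compiled form; this text tells all that it offers.
- The arm moves only by the shell command python3 -m handwheel 'ROWS' [OPENING] [FORCE]. ROWS is JSON, a list of rows, each a list of 2 entries, a list of its own where there are three numbers: the shift along the tool's x, y, z in cm, then the turn, a rotation vector about the tool's x, y, z in rad. In form: [[[tx, ty, tz], [ax, ay, az]], ...]. A call has 1 to 5 rows; each row is the pose to reach, as a shift and turn from the pose commanded when the call began, along the tool's axes at that moment; what a row does not reach only later rows make up. A row lasts 1/8 s, in which the tool goes at most 62.5 mm and 10.7 degrees, less where a joint would pass 70% of its speed; a pose out of reach is approached as far as the arm can. A call with a gripper value outside its range is refused whole. OPENING is the gripper's target within -1 to 1 (shut at 1, half-way at 0, fully open at -1), set as the call begins (- or left out, the last holds). The fingers move at their own pace and stop on an object; FORCE is the grip in N (left out, the last holds). Time passes only in rows, so rows that repeat a pose let the fingers close. It gives the time, the measured TCP pose, the force, the opening and the grip force at its end, in the units of the state.
- ctrl.get_obs(): the state, without advancing time (a new reading comes with each control period).
- ctrl.get_image(name): name is "side" or "top"; returns the picture (480x640x3 uint8, blue, green, red); there is no depth.
- ctrl.calibration(name): a dict with "fx", "fy", "cx", "cy" (pixels), "R" (3x3) and "t" (3): a world point X has camera coordinates R X + t. Camera axes: x right, y down, z forward; pixel columns grow to the right and rows downward; lengths in m; the calibration is good to about 2 mm. A picture is of the moment at which its call begins. calibration takes no time and is no camera call.
- ctrl.finish_job(): hands the job in; it is judged then, once.
Trained networks look in the newest picture that a camera, given by its name, has taken for a name from the list of things; names that differ only in an ending like _2 or _b are one class to them, and where a whole thing is asked for, a point or a joint stands for the part that bears it (a point fixed in the world has none). Each returns a list of dicts, best first, with "score" (0 to 1); they miss things now and then, are a little off and sometimes report something else, mostly with a low value. They report only what shows in the picture. A call takes as long as a camera call.
- ctrl.look_for(camera, query): "position" ([column, row] in pixels, amid what is visible of it).
- ctrl.landmark_of(camera, query): "position" ([column, row] in pixels: a listed point, or the origin of a listed thing).
The state is a dict: "t": time; "q": joint angles; "dq": joint speeds; "effort": joint torques, N m; "tool_pos": TCP position; "tool_rot": TCP orientation; "contact_force": force on the tool from outside, world axes, zero at the start; "wrist_torque": the same for the moment, N m; "opening": finger opening in m; "grip_force": force on a finger pad.
Only numpy, scipy, OpenCV 4.12 (cv2) and the standard library are available. Lean on these libraries where they do the work, as an engineer would, in place of code of your own. Each camera call takes 0.05 s, during which the arm holds its last target. There are 200 camera calls.

TASK

The spray can lies on its side in the way on the laundry's folding counter: roll it over the counter by pushing on its upper part with the fingertips, so that it stops with its whole length and width inside the blue strip. Never pick it up or stand it up, do not push it low on its side, and leave the bottle, the carton and the dish where they are.

Things in the scene. Friction and masses are not known exactly. Their poses are not given: they have to be found in the camera images.
- can: White spray can with green bands and orange cap, lying on its side, 170 mm long, 0.2 to 0.3 kg. Main cylinder: diameter 60, 135 long; then the cap (dia 52, 25 long) and at the other end a metal foot (dia 56, 10 long). Origin on its skin, starts under its middle and goes round as it rolls. x: from cap to foot. Rolls square to its length; let go at 0.1 m/s it runs on 10 to 15 mm.
- can_center (a point): The middle of the can on its centre line, 30 mm above the counter when it lies there (85 mm from either end). The main body reaches from 60 mm on the cap's side of this point to 75 mm on the other side. The top of the can is 60 mm above the counter.
- can_cap_end (a point): The end of the can's centre line at the outer face of the orange cap.
- can_base_end (a point): The end of the can's centre line at the outer face of the aluminium foot.
- strip: Blue strip marked flat on the white counter, 240 x 100 mm, under 1 mm thick, no obstacle. Origin at its centre, z = 0; x along its 240 mm length, y across its 100 mm width. The can starts on one side or the other of it, centre 130 to 220 mm away across its width, nearly parallel to it.
- detergent: Bystander: upright white detergent bottle with a yellow label and a blue cap, diameter 70 mm, 190 mm tall. Origin at the centre of its underside, z up.
- carton: Bystander: green carton, 60 x 75 x 110 mm (x, y, z). Origin at the centre of its underside, z up.
- dish: Bystander: round white dish with a few tokens, diameter 100 mm, 30 mm high. Origin at the centre of its underside, z up.

How it is judged:
By the outcome, as a careful person would: the job done as asked, in the order asked, and still so for the second after the job is handed in, with the robot touching nothing.
It also fails if it takes over 61 s, if anything falls off the work surface, if the arm or the gripper's body presses on something with over 40 N, if the wrist force passes 120 N, or if a joint passes its speed limit or range.

## Working session

There is one attempt and no reset: what is moved stays moved. The work goes in short steps, Python scripts to look and compute and a shell command to move; the robot and the scene stay as the last step left them, time stands still between calls to the robot, and variables do not carry over. Pictures are saved under pics/ and viewed, at most 10 in all, crops included, and the job is handed in when it is done.

```bash
mkdir -p pics
cat > h.py <<'E'
from station import ctrl
import numpy as np, cv2
def ray(cam,p,z):
    c=ctrl.calibration(cam);R=np.array(c["R"]);t=np.array(c["t"])
    d=R.T@np.array([(p[0]-c["cx"])/c["fx"],(p[1]-c["cy"])/c["fy"],1]);o=-R.T@t
    return o+d*(z-o[2])/d[2]
def proj(cam,X):
    c=ctrl.calibration(cam);v=np.array(c["R"])@X+np.array(c["t"])
    return [c["fx"]*v[0]/v[2]+c["cx"],c["fy"]*v[1]/v[2]+c["cy"]]
def snap(cam,name):
    im=ctrl.get_image(cam);cv2.imwrite(f"pics/{name}.png",im);return im
E
python3 - <<'E'
from h import *
for cam in("top","side"):
    snap(cam,cam+"0")
    c=ctrl.calibration(cam);print(cam,np.round(-np.array(c["R"]).T@c["t"],3))
    for q,z in(("can_center",.03),("can_cap_end",.03),("can_base_end",.03),("strip",0),("detergent",0),("carton",0),("dish",0)):
        for r in ctrl.landmark_of(cam,q)[:2]: print(q,np.round(r["position"]),round(r["score"],2),np.round(ray(cam,r["position"],z),3))
o=ctrl.get_obs();print(o["t"],o["tool_pos"],o["tool_rot"],o["opening"])
E
```

```text
top [ 0.528 -0.006  1.055]
can_center [255. 288.] 0.93 [0.522 0.136 0.03 ]
can_cap_end [257. 323.] 0.73 [0.444 0.13  0.03 ]
can_base_end [256. 243.] 0.96 [0.628 0.134 0.03 ]
strip [337. 273.] 0.68 [ 0.556 -0.056  0.   ]
detergent [175. 282.] 0.95 [0.539 0.331 0.   ]
carton [465. 281.] 0.78 [ 0.532 -0.36   0.   ]
dish [293. 174.] 0.92 [0.8   0.045 0.   ]
side [0.564 0.755 0.953]
can_center [370. 301.] 0.64 [0.528 0.134 0.03 ]
can_center [359. 405.] 0.52 [0.534 0.339 0.03 ]
can_base_end [324. 298.] 0.79 [0.614 0.138 0.03 ]
strip [362. 230.] 0.66 [ 0.554 -0.06  -0.   ]
detergent [358. 404.] 0.96 [0.534 0.324 0.   ]
carton [379. 135.] 0.97 [ 0.536 -0.369  0.   ]
dish [239. 260.] 0.67 [0.795 0.049 0.   ]
0.8 [ 0.26498005 -0.56604936  0.23136858] [3.06652924e+00 6.82236399e-01 3.36534727e-05] 0.08562059860137602
```

View pics/top0.png

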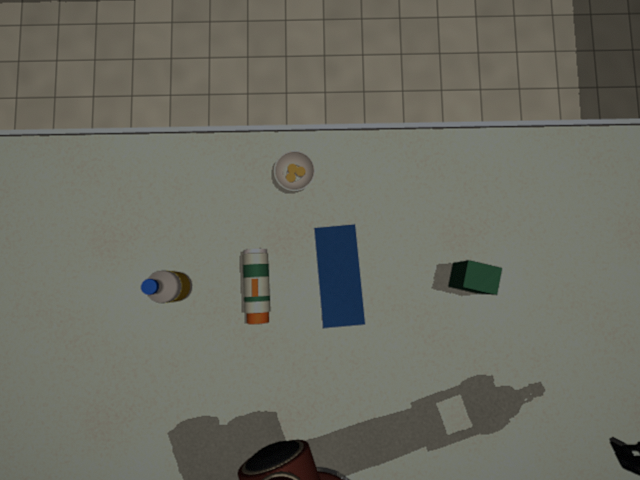

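View pics/side0.png

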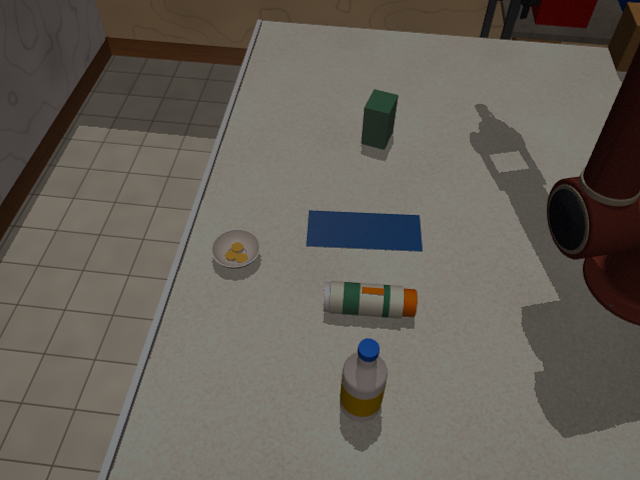

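The top view shows the can at about (256,286), upright in the image with the orange cap at (257,318). The blue strip is at (340,276), tilted a few degrees. The bottle is at (165,286), the carton at (475,278) and the dish at (293,172). I'll measure the yaws next and work out the approach.

```bash
cat >> h.py <<'E'
def strip():
    im=cv2.imread("pics/top0.png").astype(int);b,g,r=im[...,0],im[...,1],im[...,2]
    m=((b>90)&(b>2*r)&(b>1.4*g)).astype(np.uint8);m[:,:300]=0;m[:,400:]=0
    c=max(cv2.findContours(m,0,2)[0],key=cv2.contourArea)
    P=np.array([ray("top",p,0)[:2] for p in cv2.boxPoints(cv2.minAreaRect(c))])
    return P
def can():
    E={}
    for q in("can_center","can_cap_end","can_base_end"):
        L=[]
        for cam in("top","side"):
            r=ctrl.landmark_of(cam,q)
            if r and r[0]["score"]>.5: L.append(ray(cam,r[0]["position"],.03)[:2]);print(q,cam,np.round(L[-1],4),round(r[0]["score"],2))
E
python3 - <<'E'
from h import *
P=strip();print(np.round(P,4),P.mean(0))
im=cv2.imread("pics/top0.png")
cv2.imwrite("pics/crop.png",cv2.resize(im[220:340,220:380],None,fx=5,fy=5,interpolation=cv2.INTER_CUBIC))
E
```

```text
Traceback (most recent call last):
  File "h.py", line 15, in strip
    c=max(cv2.findContours(m,0,2)[0],key=cv2.contourArea)
ValueError: max() iterable argument is empty
```

```bash
sed -i 's/(b>90)&(b>2\*r)&(b>1.4\*g)/(b>50)\&(b>1.8*r)\&(b>1.3*g)/' h.py
python3 - <<'E'
from h import *
im=cv2.imread("pics/top0.png");print(im[270,340])
cv2.imwrite("pics/crop.png",cv2.resize(im[220:340,220:380],None,fx=5,fy=5,interpolation=cv2.INTER_CUBIC))
P=strip();print(np.round(P,4),P.mean(0))
E
```

```text
[73 44 21]
[[ 0.6648 -0.0033]
 [ 0.6722 -0.1027]
 [ 0.436  -0.1177]
 [ 0.4288 -0.0208]] [ 0.55044221 -0.06111876]
```

View pics/crop.png

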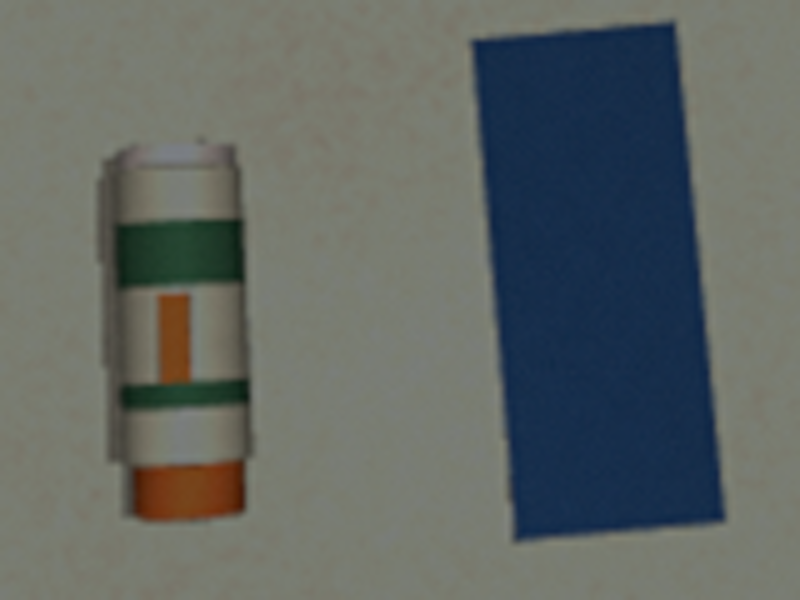

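```bash
python3 -m handwheel '[[[57,-59.5,0],[0,0,0]],[[57,-59.5,0],[0,0,0]],[[57,-59.5,0],[0,0,0]],[[57,-59.5,0],[0,0,0]],[[57,-59.5,0],[0,0,0]]]' -1
python3 - <<'E'
from h import *
f=lambda x,y,z:ray("top",(220+x/5,220+y/5),z)
a=(f(124,460,.036)+f(251,460,.036))/2;b=(f(117,160,.036)+f(240,160,.036))/2
print(a,b,np.degrees(np.arctan2(*(b-a)[[1,0]])));print(f(190,520,.03),f(180,145,.045))
s0=f(516,540,0);s1=f(473,42,0);s2=f(675,23,0);s3=f(724,520,0);print(s0,s1,s2,s3,(s0+s1+s2+s3)/4,np.degrees(np.arctan2(*(s1-s0+s2-s3)[[1,0]])))
E
```

```text
t: 1.42
tool_pos: [0.3654, -0.2682, 0.2315]
tool_rot: [3.066, 0.681, 0.001]
contact_force: [1.3, -0.1, 0.3]
opening: 0.0856
grip_force: 0.0
[0.46838714 0.12932156 0.036     ] [0.60619886 0.1331774  0.036     ] 1.602663350715994
[0.44078652 0.12902636 0.03      ] [0.6124326  0.13123391 0.045     ]
[ 0.42663925 -0.0209694   0.        ] [ 0.66378022 -0.00456425  0.        ] [ 0.67138243 -0.10236188  0.        ] [ 0.43447063 -0.11924947  0.        ] [ 0.54906813 -0.06178625  0.        ] 4.017289352074283
```

```bash
python3 -m handwheel '[[[35.5,-36.7,0],[0,0,-1.161]],[[35.5,-36.7,0],[0,0,-1.161]],[[35.5,-36.7,0],[0,0,-1.161]],[[35.5,-36.7,0],[0,0,-1.161]],[[35.5,-36.7,0],[0,0,-1.161]]]'
cat >> h.py <<'E'
from scipy.spatial.transform import Rotation as Ro
def to(x,y,z,yaw_y):
    o=ctrl.get_obs();R=Ro.from_rotvec(o["tool_rot"]);c,s=np.cos(np.radians(yaw_y)),np.sin(np.radians(yaw_y))
    T=np.array([[-s,c,0],[c,s,0],[0,0,-1]]).T@np.eye(3)
    T=np.column_stack([[-s,c,0],[c,s,0],[0,0,-1]])
    print("t",o["t"],"pos",np.round(o["tool_pos"],4),"F",np.round(o["contact_force"],1),"\nshift cm",np.round(100*R.inv().apply(np.array([x,y,z])-o["tool_pos"]),2),"turn",np.round((R.inv()*Ro.from_matrix(T)).as_rotvec(),3))
E
python3 -c "
from h import *
to(.531,.215,.231,1.6)"
```

```text
t: 2.05
tool_pos: [0.4671, 0.0276, 0.2318]
tool_rot: [2.42, 2.001, 0.002]
contact_force: [0.6, -0.8, -0.1]
opening: 0.085
grip_force: 0.0
t 2.05 pos [0.4671 0.0276 0.2318] F [ 0.6 -0.8 -0.1] 
shift cm [19.61  2.75  0.08] turn [ 0.002  0.    -0.217]
```

```bash
python3 -m handwheel '[[[19.6,2.75,0.08],[0,0,-0.217]],[[19.6,2.75,0.08],[0,0,-0.217]],[[19.6,2.75,0.08],[0,0,-0.217]],[[19.6,2.75,0.08],[0,0,-0.217]],[[19.6,2.75,0.08],[0,0,-0.217]]]'
python3 -c "
from h import *
snap('side','side1');can()
to(.531,.200,.032,1.6)"
```

```text
t: 2.68
tool_pos: [0.5315, 0.2127, 0.2303]
tool_rot: [-2.196, -2.246, 0.001]
contact_force: [1.3, 0.6, -0.3]
opening: 0.0857
grip_force: 0.0
can_center top [0.5221 0.1362] 0.93
can_center side [0.5284 0.1349] 0.88
can_cap_end top [0.444  0.1304] 0.73
can_cap_end side [0.4452 0.1299] 0.76
can_base_end top [0.6276 0.1344] 0.96
can_base_end side [0.6164 0.138 ] 0.89
t 3.025 pos [0.5317 0.2114 0.2308] F [ 0.6 -0.  -0.8] 
shift cm [-1.14 -0.1  19.88] turn [ 0.    -0.    -0.008]
```

View pics/side1.png

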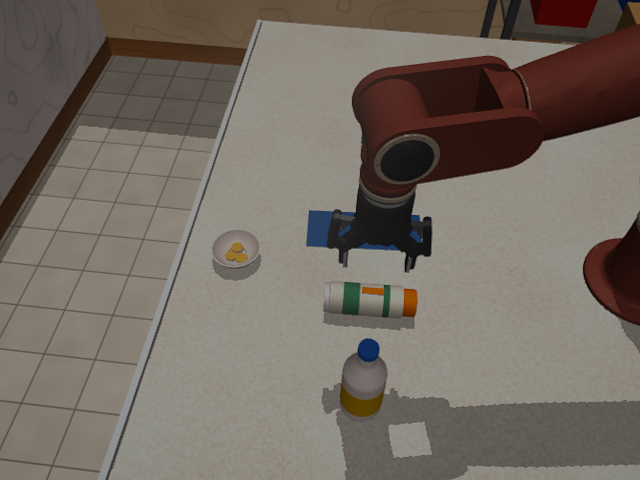

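The open gripper hovers at (380,235) in the side view, above and behind the can at (370,300). The bottle is clear of it. Next I lower the fingers between the can and the bottle.

```bash
python3 -m handwheel '[[[-0.8,-0.1,5],[0,0,0]],[[-0.8,-0.1,10],[0,0,0]],[[-0.8,-0.1,15],[0,0,0]],[[-0.8,-0.1,19.8],[0,0,0]],[[-0.8,-0.1,19.8],[0,0,0]]]'
python3 -c "
from h import *
im=snap('side','side2')
cv2.imwrite('pics/side2c.png',cv2.resize(im[200:380,260:460],None,fx=3,fy=3))
print([np.round(proj('side',np.array([.531+d,.203,z]))) for d in(-.05,.05) for z in(.033,.046)])
to(.531,.175,.033,1.6)"
```

```text
t: 3.65
tool_pos: [0.527, 0.203, 0.0281]
tool_rot: [-2.195, -2.241, 0.013]
contact_force: [0.5, -0.4, -0.0]
opening: 0.0852
grip_force: 0.0
[array([394., 335.]), array([395., 331.]), array([338., 329.]), array([339., 325.])]
t 3.7 pos [0.5296 0.2037 0.0314] F [0.5 0.  0.8] 
shift cm [-2.87  0.08 -0.16] turn [-0.003  0.001 -0.007]
```

View pics/side2c.png

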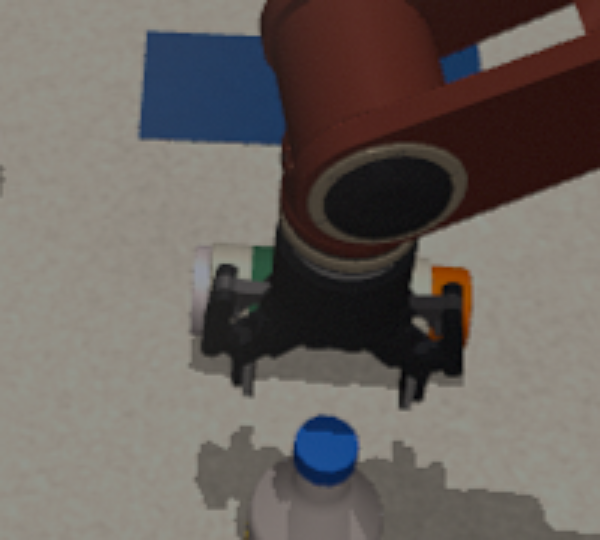

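The fingertips are behind the can, at about (343,331) and (395,336) full-frame, roughly 45 mm up. I start the push slowly.

```bash
python3 -m handwheel '[[[-1.5,0.1,-0.15],[0,0,-0.007]],[[-2.6,0.1,-0.15],[0,0,-0.007]],[[-3.3,0.1,-0.15],[0,0,-0.007]],[[-3.9,0.1,-0.15],[0,0,-0.007]],[[-4.5,0.1,-0.15],[0,0,-0.007]]]'
python3 -c "
from h import *
can();to(.534,-.023,.033,1.6)"
```

```text
t: 4.32
tool_pos: [0.5337, 0.1603, 0.0359]
tool_rot: [-2.189, -2.252, -0.005]
contact_force: [-7.1, 5.3, 14.5]
opening: 0.0852
grip_force: 7.3
can_center top [0.5221 0.1362] 0.93
can_cap_end top [0.444  0.1304] 0.73
can_cap_end side [0.4502 0.1301] 0.86
can_base_end top [0.6276 0.1344] 0.96
can_base_end side [0.6188 0.1316] 0.76
t 4.625 pos [0.5336 0.1605 0.0359] F [-4.3  3.7  8.7] 
shift cm [-18.34  -0.49   0.25] turn [ 0.002 -0.002  0.001]
```

```bash
sed -i 's/^    E={}/    ctrl.get_image("top");ctrl.get_image("side")/' h.py
python3 -c "
from h import *
can();a=snap('top','t3');b=snap('side','s3')
cv2.imwrite('pics/c3.png',np.hstack([cv2.resize(a[220:340,200:333],(400,360)),cv2.resize(b[230:350,290:423],(400,360))]))
to(.534,-.023,.033,1.6)"
```

```text
can_center top [0.528  0.1283] 0.77
can_center side [0.5318 0.1344] 0.6
can_cap_end top [0.4452 0.1233] 0.94
can_cap_end side [0.4401 0.1301] 0.8
can_base_end top [0.621  0.1236] 0.87
can_base_end side [0.6152 0.1343] 0.59
t 5.125 pos [0.5336 0.1606 0.0359] F [-5.   4.9  8.7] 
shift cm [-18.36  -0.49   0.25] turn [ 0.002 -0.002  0.001]
```

View pics/c3.png

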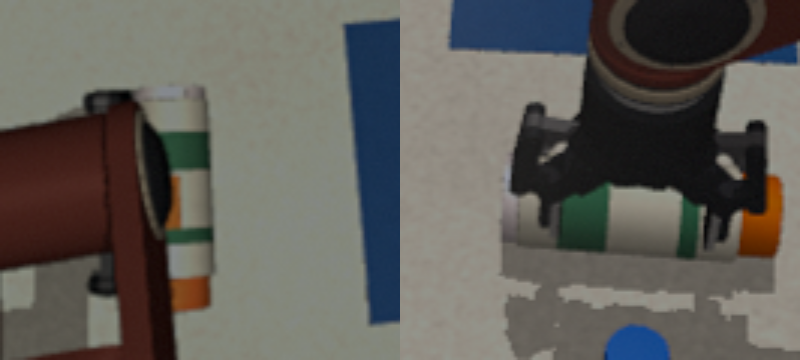

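The tips have ridden up the can to about 51 mm and wedged. The can moved only a few mm and now sits around column 258 in the top view. I'll back off, go a little lower (about 41 mm, still above the centre line) and push again.

```bash
python3 -m handwheel '[[[1.2,0,-0.2],[0,0,0]],[[2,-0.2,0.2],[0,0,0]],[[2,-0.2,0.6],[0,0,0]],[[1.4,-0.2,0.6],[0,0,0]],[[0.9,-0.2,0.6],[0,0,0]]]'
python3 -m handwheel '[[[-0.6,0,0],[0,0,0]],[[-1.2,0,0],[0,0,0]],[[-1.8,0,0],[0,0,0]]]'
python3 -c "
from h import *
can();to(.534,-.023,.027,1.6)"
```

```text
t: 5.75
tool_pos: [0.5304, 0.1678, 0.0277]
tool_rot: [-2.19, -2.252, 0.001]
contact_force: [-1.3, 0.2, 2.7]
opening: 0.0853
grip_force: 1.2
t: 6.12
tool_pos: [0.5318, 0.1546, 0.0336]
tool_rot: [-2.185, -2.247, -0.01]
contact_force: [-21.1, 17.8, 37.7]
opening: 0.0855
grip_force: 19.2
can_center top [ 0.5496 -0.0553] 0.65
can_center side [0.5306 0.1212] 0.56
can_cap_end top [0.4508 0.1154] 0.92
can_cap_end side [0.445 0.12 ] 0.7
can_base_end top [0.6217 0.1225] 0.73
t 6.525 pos [0.5335 0.1535 0.0336] F [-10.3  10.4  23.7] 
shift cm [-17.65  -0.44   0.54] turn [ 0.004 -0.007 -0.001]
```

The pads grip well enough that the can rolls with the tip instead of slipping past it. So I'll follow that motion: tips travel forward and up with the skin, over the top, drag lightly, stop and lift off.

```bash
python3 -m handwheel '[[[-0.9,0,-0.9],[0,0,0]],[[-2.1,0,-1.3],[0,0,0]],[[-3.4,0,-1.5],[0,0,0]],[[-4.7,0,-1.6],[0,0,0]],[[-5.7,0,-1.6],[0,0,0]]]'
python3 -c "
from h import *
can();to(.534,-.023,.027,1.6)"
```

```text
t: 7.15
tool_pos: [0.5344, 0.0919, 0.0466]
tool_rot: [2.189, 2.25, 0.002]
contact_force: [-2.7, 0.8, 13.1]
opening: 0.0856
grip_force: 6.7
can_center side [0.5291 0.0967] 0.84
can_cap_end top [0.4446 0.0826] 0.62
can_cap_end side [0.4427 0.081 ] 0.81
can_base_end top [0.6232 0.0831] 0.58
can_base_end side [0.6183 0.0888] 0.94
t 7.55 pos [0.5344 0.0921 0.0466] F [-1.5 -0.4 12.7] 
shift cm [-11.51  -0.36   1.97] turn [ 0.002  0.001 -0.   ]
```

```bash
python3 -m handwheel '[[[-1.1,0,0],[0,0,0]],[[-2.2,0,0],[0,0,0]],[[-3.2,0,0],[0,0,0]],[[-3.2,0,0],[0,0,0]],[[-3.2,0,-2],[0,0,0]]]'
python3 -c "
from h import *
can();to(.534,-.023,.027,1.6)"
```

```text
t: 8.18
tool_pos: [0.5321, 0.06, 0.0626]
tool_rot: [-2.19, -2.249, 0.005]
contact_force: [-0.4, 0.4, 0.0]
opening: 0.0851
grip_force: 0.0
can_center side [0.5309 0.0741] 0.59
can_cap_end top [0.4492 0.068 ] 0.77
can_cap_end side [0.446  0.0718] 0.56
can_base_end top [0.6254 0.0737] 0.86
can_base_end side [0.6161 0.0795] 0.85
t 8.575 pos [0.5327 0.0613 0.0628] F [ 0.  -0.7 -0.3] 
shift cm [-8.43 -0.11  3.58] turn [-0.002 -0.     0.   ]
```

```bash
python3 -m handwheel '[[[2.5,0,-0.2],[0,0,0]],[[4.9,0,0],[0,0,0]],[[4.9,0,1.3],[0,0,0]],[[4.9,0,2.5],[0,0,0]],[[4.9,0,2.5],[0,0,0]]]'
python3 -m handwheel '[[[-0.7,0,0],[0,0,0]],[[-2,0,-0.3],[0,0,0]],[[-3.5,0,-0.6],[0,0,0]],[[-5.1,0,-0.65],[0,0,0]],[[-6.2,0,-0.65],[0,0,0]]]'
python3 -c "
from h import *
can();to(.534,-.023,.027,1.6)"
```

```text
t: 9.2
tool_pos: [0.5306, 0.1097, 0.0367]
tool_rot: [-2.188, -2.25, 0.005]
contact_force: [-0.1, 0.3, -0.3]
opening: 0.0853
grip_force: 0.0
t: 9.82
tool_pos: [0.5348, 0.047, 0.0467]
tool_rot: [2.19, 2.251, 0.001]
contact_force: [-0.9, 0.1, 6.1]
opening: 0.0853
grip_force: 2.9
can_center side [0.5333 0.0509] 0.85
can_base_end top [0.6281 0.0517] 0.8
can_base_end side [0.6239 0.046 ] 0.77
t 10.225 pos [0.5348 0.0476 0.0467] F [-0.6 -0.1  6.3] 
shift cm [-7.06 -0.28  1.97] turn [0.001 0.    0.   ]
```

```bash
python3 -m handwheel '[[[-1.1,0,0.05],[0,0,0]],[[-2.2,0,0.05],[0,0,0]],[[-2.8,0,0.05],[0,0,0]],[[-2.8,0,0],[0,0,0]],[[-2.8,0,-2],[0,0,0]]]'
python3 -c "
from h import *
can();to(.534,-.023,.027,1.6)"
```

```text
t: 10.85
tool_pos: [0.5331, 0.0202, 0.0637]
tool_rot: [-2.188, -2.25, 0.004]
contact_force: [-0.4, 0.1, 0.4]
opening: 0.0853
grip_force: 0.0
can_center side [0.5343 0.0302] 0.9
can_cap_end top [0.4504 0.0276] 0.58
can_cap_end side [0.4451 0.0209] 0.69
can_base_end top [0.6263 0.0283] 0.67
can_base_end side [0.622  0.0365] 0.6
t 11.25 pos [0.534  0.0206 0.0644] F [ 0.2 -0.4 -0.8] 
shift cm [-4.36 -0.12  3.74] turn [-0.002 -0.     0.001]
```

```bash
python3 -m handwheel '[[[2.4,0,-0.2],[0,0,0]],[[4.7,0,0],[0,0,0]],[[4.7,0,1.3],[0,0,0]],[[4.7,0,2.6],[0,0,0]],[[4.7,0,2.6],[0,0,0]]]'
python3 -m handwheel '[[[-0.7,0,0],[0,0,0]],[[-2,0,-0.3],[0,0,0]],[[-3.5,0,-0.6],[0,0,0]],[[-5.1,0,-0.65],[0,0,0]],[[-6.2,0,-0.65],[0,0,0]]]'
python3 -m handwheel '[[[-1.1,0,0.05],[0,0,0]],[[-2.2,0,0.05],[0,0,0]],[[-2.8,0,0.05],[0,0,0]],[[-2.8,0,0],[0,0,0]],[[-2.8,0,-2],[0,0,0]]]'
python3 -c "
from h import *
can();a=snap('top','t4');b=snap('side','s4')
cv2.imwrite('pics/c4.png',np.hstack([cv2.resize(a[220:340,240:373],(400,360)),cv2.resize(b[200:320,290:423],(400,360))]))
to(.534,-.023,.027,1.6)"
```

```text
t: 11.88
tool_pos: [0.5317, 0.0668, 0.0372]
tool_rot: [-2.188, -2.25, 0.005]
contact_force: [-0.5, 0.5, 0.0]
opening: 0.0854
grip_force: 0.0
t: 12.5
tool_pos: [0.5359, 0.0039, 0.0468]
tool_rot: [2.19, 2.251, 0.001]
contact_force: [0.5, -0.5, 1.7]
opening: 0.0852
grip_force: 1.4
t: 13.12
tool_pos: [0.5337, -0.0219, 0.0636]
tool_rot: [-2.186, -2.249, 0.005]
contact_force: [0.1, 0.9, 0.0]
opening: 0.0853
grip_force: 0.0
can_center side [ 0.5384 -0.0033] 0.92
can_cap_end top [ 0.4487 -0.0101] 0.9
can_cap_end side [ 0.4453 -0.0076] 0.9
can_base_end top [ 0.624  -0.0122] 0.79
can_base_end side [ 0.6275 -0.0061] 0.61
t 13.625 pos [ 0.5355 -0.0223  0.0652] F [ 0.4  0.2 -0.1] 
shift cm [-0.06 -0.15  3.82] turn [-0.001 -0.     0.001]
```

View pics/c4.png

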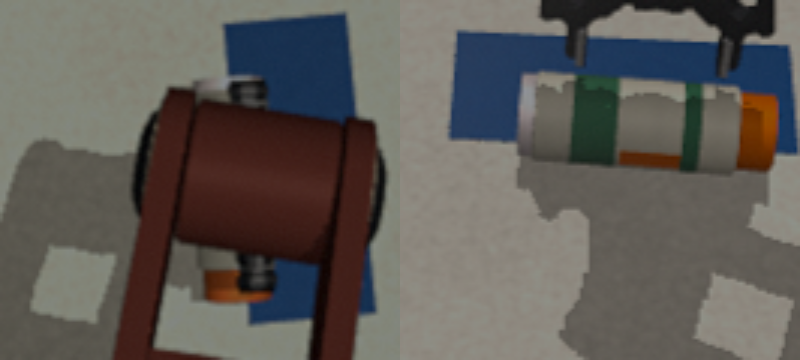

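The can now straddles the strip's left edge: it spans columns about 195–270 of the left half of the crop, with the strip at 225–375. It is still parallel and nothing else has been touched. It needs about 54 mm more, so I'll do one more stroke and then a small drag.

```bash
python3 -m handwheel '[[[2.6,0,-0.2],[0,0,0]],[[5.1,-0.1,0],[0,0,0]],[[5.1,-0.1,1.3],[0,0,0]],[[5.1,-0.1,2.7],[0,0,0]],[[5.1,-0.1,2.7],[0,0,0]]]'
python3 -m handwheel '[[[-0.7,0,0],[0,0,0]],[[-2,0,-0.3],[0,0,0]],[[-3.5,0,-0.6],[0,0,0]],[[-5.1,0,-0.65],[0,0,0]],[[-6.2,0,-0.6],[0,0,0]]]'
python3 -m handwheel '[[[-1.1,0,0.05],[0,0,0]],[[-2.2,0,0.05],[0,0,0]],[[-2.8,0,0.05],[0,0,0]],[[-2.8,0,0],[0,0,0]],[[-2.8,0,-2],[0,0,0]]]'
python3 -c "
from h import *
can();a=snap('top','t5');b=snap('side','s5')
cv2.imwrite('pics/c5.png',np.hstack([cv2.resize(a[220:340,260:393],(400,360)),cv2.resize(b[170:290,290:423],(400,360))]))
to(.534,-.023,.027,1.6)"
```

```text
t: 14.25
tool_pos: [0.5318, 0.0279, 0.0366]
tool_rot: [-2.188, -2.25, 0.005]
contact_force: [-0.6, 0.0, 0.4]
opening: 0.0852
grip_force: 0.0
t: 14.88
tool_pos: [0.5362, -0.0354, 0.0467]
tool_rot: [2.189, 2.251, 0.0]
contact_force: [-2.8, 0.4, 10.3]
opening: 0.0851
grip_force: 4.9
t: 15.5
tool_pos: [0.5348, -0.0622, 0.0637]
tool_rot: [-2.189, -2.25, 0.003]
contact_force: [0.3, 1.0, -0.1]
opening: 0.0854
grip_force: 0.0
can_center side [ 0.5355 -0.0492] 0.7
can_cap_end top [ 0.4469 -0.0555] 0.74
can_cap_end side [ 0.4491 -0.0518] 0.85
can_base_end top [ 0.629  -0.0472] 0.67
can_base_end side [ 0.6264 -0.052 ] 0.7
t 16.0 pos [ 0.5356 -0.0614  0.0642] F [-0.3 -0.3 -0.6] 
shift cm [ 3.85 -0.05  3.72] turn [-0.001 -0.     0.001]
```

View pics/c5.png

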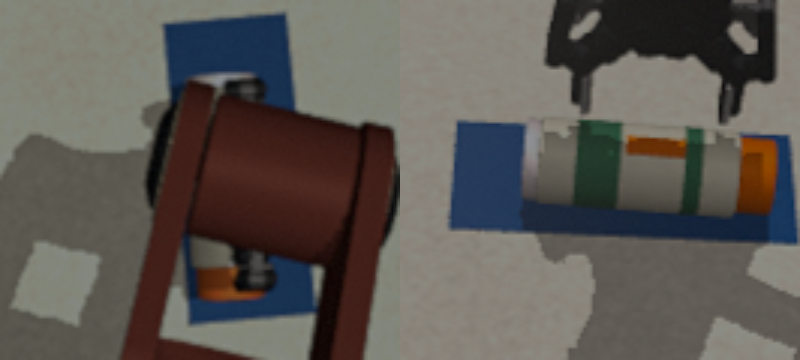

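The can lies just inside the strip, about 12 mm short of the middle. One short drag on top will centre it.

```bash
python3 -m handwheel '[[[1.6,-0.1,0],[0,0,0]],[[1.6,-0.1,1],[0,0,0]],[[1.6,-0.1,1.7],[0,0,0]],[[1.6,-0.1,2.0],[0,0,0]],[[1.6,-0.1,2.0],[0,0,0]]]'
python3 -m handwheel '[[[-0.7,0,0.05],[0,0,0]],[[-1.6,0,0.05],[0,0,0]],[[-2.4,0,0.05],[0,0,0]],[[-2.4,0,0],[0,0,0]],[[-2.4,0,-2],[0,0,0]]]'
python3 -m handwheel '[[[0,0,-4],[0,0,0]],[[0,0,-10],[0,0,0]],[[0,0,-16],[0,0,0]],[[6,0,-18],[0,0,0]],[[12,0,-18],[0,0,0]]]'
python3 -m handwheel '[[[6,0,0],[0,0,0]],[[12,0,0],[0,0,0]],[[18,0,0],[0,0,0]],[[18,0,0],[0,0,0]],[[18,0,0],[0,0,0]]]'
python3 -c "
from h import *
can();a=snap('top','t6');b=snap('side','s6')
cv2.imwrite('pics/c6.png',np.hstack([cv2.resize(a[220:340,260:393],(400,360),interpolation=2),cv2.resize(b[170:290,290:423],(400,360),interpolation=2)]))
to(.534,-.023,.027,1.6)"
```

```text
t: 16.62
tool_pos: [0.5345, -0.0461, 0.0466]
tool_rot: [-2.188, -2.253, 0.003]
contact_force: [-7.7, 0.1, 14.9]
opening: 0.0857
grip_force: 7.0
t: 17.25
tool_pos: [0.5339, -0.0696, 0.0635]
tool_rot: [-2.188, -2.25, 0.003]
contact_force: [-0.1, 0.3, 0.3]
opening: 0.0858
grip_force: 0.0
t: 17.88
tool_pos: [0.5334, 0.0509, 0.248]
tool_rot: [2.189, 2.247, 0.006]
contact_force: [0.4, -0.3, 0.5]
opening: 0.0854
grip_force: 0.0
t: 18.5
tool_pos: [0.5267, 0.2301, 0.2442]
tool_rot: [-2.189, -2.253, 0.002]
contact_force: [-0.2, -0.4, -0.4]
opening: 0.0851
grip_force: 0.0
can_center top [ 0.5358 -0.0621] 0.66
can_cap_end top [ 0.453  -0.0699] 0.62
can_base_end top [ 0.6284 -0.067 ] 0.94
can_base_end side [ 0.624  -0.0626] 0.64
t 19.0 pos [0.5269 0.2299 0.2451] F [ 0.2 -0.6 -0.2] 
shift cm [-25.3   -0.    21.81] turn [ 0. -0. -0.]
```

View pics/c6.png

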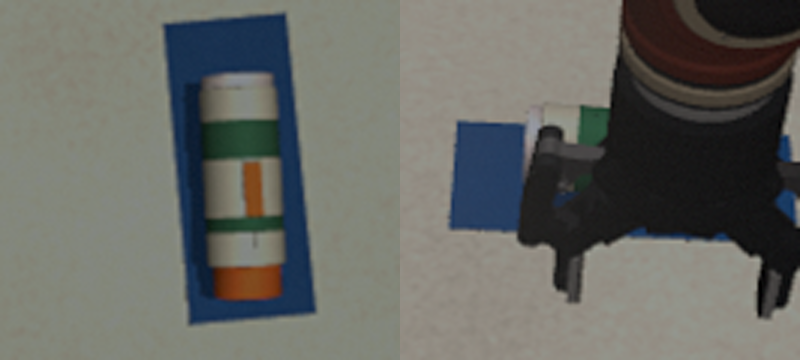

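The unobstructed top view shows the can wholly inside the strip, with a margin on every side: can columns 201–285 and rows 73–300, strip columns 165–313 and rows 15–322 in the crop. The arm is clear of everything.

```bash
python3 -c "
from station import ctrl
print(ctrl.finish_job())"
```

```text
the job is handed in; nothing more can be done
None
```

I rolled the can into the blue strip with the fingertips on its upper part. It lies at rest wholly inside, with the bottle, carton and dish untouched, and I handed the job in at about 19 s.

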